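# Square a work pallet into the corner stop

## Task

With the fingertips or the outside of the fingers, push the grey work pallet of circuit boards along the bench into the blue corner stop, so that its far edge lies flush against the far bar and its left edge flush against the left bar. Push gently, without lifting, tipping or ramming it, and leave the brass weight, the hex keys, the amber tape and the blue parts bin where they are. Finish clear of it.

Things in the scene. Friction and masses are not known exactly. Their poses are not given: they have to be found in the camera images.
- pallet: Loose flat grey metal tray holding small green boards, 155 mm (its x) by 200 mm (its y), 0.3 to 0.65 kg; slides at 2 to 8 N. Origin: centre of its underside, z up. Rim 8 mm thick, 19 mm high (corner pins 29 mm); outer faces at x = -78 and 77, y = -100 and 100 mm. Starts in front and to the right of its seat, askew to the stop by up to 15 degrees, +x edge facing the far bar, +y edge the left bar.
- pallet_far_left (a point): The pallet's far left outer corner (x = 77, y = 100 mm in its frame), 10 mm above its underside.
- pallet_far_right (a point): The pallet's far right outer corner (x = 77, y = -100 mm), 10 mm above its underside.
- pallet_near_left (a point): The pallet's near left outer corner (x = -78, y = 100 mm), 10 mm above its underside.
- corner_stop: Fixed L of two blue bars, 20 mm wide and high (screw heads 3 mm more), open towards the robot and its right, turned up to 12 degrees. Origin: inner corner, on the bench, z up. Far bar's face: plane x = 0, y from -12 to -190 mm. Left bar's face: plane y = 0, x from -12 to -150 mm; small relief notch in the corner. Squaring up takes up to 25 N. Seated pallet: its origin at x = -77, y = -100 mm here.
- weight: Loose brass-coloured hold-down weight, 40 mm across and 58 mm high, standing behind the far bar. Origin at the centre of its underside. Leave alone.
- hex_keys: Loose red folding hex key set, 26 x 85 x 18 mm, long along its y, lying left of the left bar. Origin at the centre of its underside. Leave alone.
- tape_amber: Loose amber tape roll lying flat, 73 mm across and 14 mm high, in front of the left bar's near end. Origin at the centre of its underside. Leave alone.
- bin3: Loose blue parts bin, 84 (x) x 58 (y) x 38 mm high, right of the pallet. Origin at the centre of its underside. Leave alone.

How it is judged:
At the end, for the whole second after the job is handed in: The pallet lies flat and still on the bench with both ends of its far edge within 4 mm of the far bar's face and both ends of its left edge within 4 mm of the left bar's face (x of each of pallet_far_left, pallet_far_right in the frame of corner_stop above -0.004 m and y of each of pallet_far_left, pallet_near_left in the frame of corner_stop above -0.004 m and horizontal distance between pallet_far_left and corner_stop below 0.006 m and height (world z) of pallet below 0.003 m and angle between pallet's own z axis and vertical below 0.03 rad and linear speed of pallet below 0.01 m/s); the robot touches nothing.
It fails at once if the pallet is lifted or tipped (height (world z) of pallet above 0.01 m or angle between pallet's own z axis and vertical above 0.08 rad).
It fails at once if the pallet is rammed into the stop (over 60 N) or flung (over 0.5 m/s) (contact force between pallet and corner_stop above 60 N or linear speed of pallet above 0.5 m/s).
It fails at once if the weight, hex keys, amber tape or blue bin is moved by more than 12 mm (distance of any of weight, hex_keys, tape_amber, bin3 from where it was at the start of the episode above 0.012 m).
It also fails if it takes over 72 s, if anything falls off the work surface, if the arm or the gripper's body presses on something with over 40 N, if the wrist force passes 120 N, or if a joint passes its speed limit or range.

## Robot

A 6-joint arm with a two-finger parallel gripper is mounted at the origin on a cart in front of the work surface, level with it; the furniture and walls round the work are solid. World frame = base frame: x ahead of the robot, y to its left, z up, the work surface at z = 0. Lengths are in m, angles in rad, forces in N, time in s.
With the tool pointing down it reaches from about 0.3 to 0.775 m from the base axis. Payload 14.6 kg.
Tool frame: the origin (TCP) lies on the centre line of the jaws, within the pads' length; the fingertips stand 19 mm ahead of it and the grasp point (between the pads) is the TCP; z points along the fingers, y is the direction in which the jaws open and shut (so a half turn about z gives the same grasp; the last joint's range is limited). The gripper opens to 94 mm and grips with 3 to 60 N. Pads are 16 mm wide; open, the fingers measure 119 mm over their backs; the gripper's body (75 mm by 177 mm) begins 78 mm behind the grasp point.
Start: joints at [1.048, 0.3, 1.521, -0, 1.321, -0.067], TCP at [0.242, 0.494, 0.224] pointing down, gripper open.
Joint ranges: [-3.03, 3.03], [-0.79, 2.21], [0.23, 2.52], [-1.04, 4.18], [0, 3.07], [-2.55, 2.55]. Speed limits (rad/s): [2.22, 2.22, 2.57, 3.14, 3.14, 3.14].

## Interface

Orientations are given as [roll, pitch, yaw] about the fixed x, y, z axes, in that order (R = Rz(yaw) Ry(pitch) Rx(roll)).
In Python, from station import ctrl gives the robot as it stands. The module is installed in compiled form; this text tells all that it offers.
- The arm moves only by the shell command python3 -m creep 'ROWS' [FORCE]. ROWS is a JSON object of lists of equal length, an entry for each row: "translation": the shift along the world's x, y, z in mm, a list of three; "yaw": the turn about the world's z in rad; "gripper": the closure in counts, from 0 (fully open) to 255 (shut). A call has 1 to 5 rows; each row is the pose to reach, as a shift and turn from the pose measured when the call began; what a row does not reach only later rows make up. A row lasts 1/12 s, in which the tool goes at most 41.7 mm and 7.16 degrees, less where a joint would pass 70% of its speed; a pose out of reach is approached as far as the arm can. A call with a gripper value outside its range is refused whole. The fingers move at their own pace and stop on an object; FORCE is the grip in N (left out, the last holds). Time passes only in rows, so rows that repeat a pose let the fingers close. It gives the time, the measured TCP pose, the force and the opening at its end, in the units of the state.
- ctrl.get_obs(): the state, without advancing time (a new reading comes with each control period).
- ctrl.camera(name): name is "side" or "top" or "wrist"; returns a dict with "pixels" (480x640x3 uint8, red, green, blue), "depth" (480x640 float32, m along the optical axis (not along the pixel's ray), 0 where there is no reading), "fx", "fy", "cx", "cy" (pixels), "dist" ([k1, k2, p1, p2, k3] as OpenCV has them; the pictures are not rectified), "R" (3x3) and "t" (3): a world point X has camera coordinates R X + t; the wrist camera has in their place "tool_from_camera" (4x4, takes a point from camera to tool coordinates, whose origin is the TCP and whose axes are the flange's). Camera axes: x right, y down, z forward; pixel columns grow to the right and rows downward; lengths in m; the calibration is good to about 2 mm. A picture is of the moment at which its call begins: read the wrist's pose just before it.
- ctrl.hand_in(): hands the job in, once; it reports no verdict.
The state is a dict: "time_s": time; "qpos": joint angles; "joint_vel": joint speeds; "tau": joint torques, N m; "ee_pos": TCP position; "eef_rot": TCP orientation; "force": force on the tool from outside, world axes, zero at the start; "moment": the same for the moment, N m; "grip_width": finger opening in m.
Only numpy, scipy, OpenCV 4.12 (cv2) and the standard library are available. Lean on these libraries where they do the work, as an engineer would, in place of code of your own. Each camera call takes 0.05 s, during which the arm holds its last target. There are 200 camera calls.

## Working session

There is one attempt and no reset: what is moved stays moved. The work goes in short steps, Python scripts to look and compute and a shell command to move; the robot and the scene stay as the last step left them, time stands still between calls to the robot, and variables do not carry over. Pictures are saved under pics/ and viewed, about 8 in all and at most 12, crops included, and the job is handed in when it is done.

```bash
mkdir -p pics
cat > h.py <<'E'
import numpy as np, cv2
from station import ctrl
def snap(name,fn=None):
    c=ctrl.camera(name)
    if fn: cv2.imwrite('pics/'+fn,cv2.cvtColor(c['pixels'],cv2.COLOR_RGB2BGR))
    return c
def ray(c,uv,z):
    K=np.array([[c['fx'],0,c['cx']],[0,c['fy'],c['cy']],[0,0,1]])
    p=cv2.undistortPoints(np.array(uv,float).reshape(-1,1,2),K,np.array(c['dist'],float)).reshape(-1,2)
    R=np.array(c['R']);t=np.array(c['t'])
    d=np.c_[p,np.ones(len(p))]@R; o=-R.T@t
    return o+d*((z-o[2])/d[:,2])[:,None]
E
python3 - <<'E'
from h import *
c=snap('top','top0.png'); print(c['R'],c['t'],c['fx'])
s=snap('side','side0.png'); print(s['R'],s['t'])
o=ctrl.get_obs(); print(o)
E
```

```text
[[ 0.12968979 -0.99155269 -0.00195362]
 [-0.97172798 -0.1267043  -0.19922537]
 [ 0.19729492  0.02773588 -0.97995175]] [-0.13471792  0.62582746  0.76051377] 465.9881996983102
[[-0.95564594  0.294345   -0.01009216]
 [ 0.24371871  0.77111043 -0.58820906]
 [-0.16535423 -0.56457925 -0.80864594]] [ 0.61409795 -0.07870277  0.99653988]
{'time_s': 0.1, 'qpos': array([ 1.04839840e+00,  3.00395028e-01,  1.52152209e+00, -2.40545399e-05,
        1.32071730e+00, -6.65970357e-02]), 'joint_vel': array([-0.00057091, -0.00057441, -0.00186922, -0.00119257,  0.00152104,
        0.00080105]), 'tau': array([-1.06378564e-03, -5.32636178e+01, -3.53286016e+01,  7.08266487e-02,
        2.35021894e-02, -5.36162236e-05]), 'ee_pos': array([0.24199508, 0.49365347, 0.22395301]), 'eef_rot': array([-3.14055165e+00, -4.60784955e-05,  2.68579770e+00]), 'force': array([-0.02934116,  0.26299947, -0.09612048]), 'moment': array([-0.00994895, -0.00301411,  0.06998746]), 'grip_width': 0.09365327810182822}
```

View pics/top0.png

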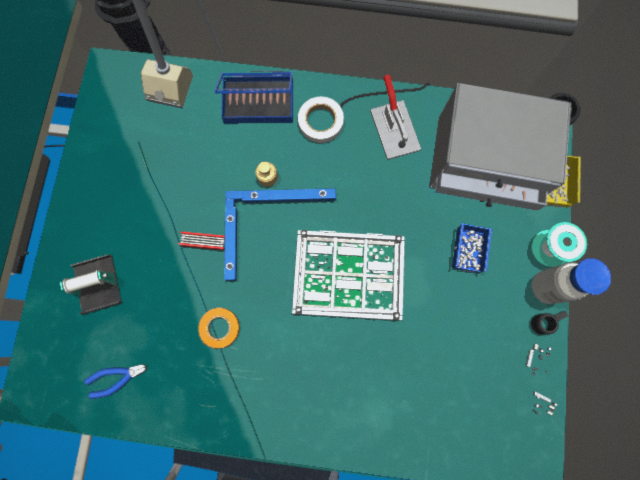

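View pics/side0.png

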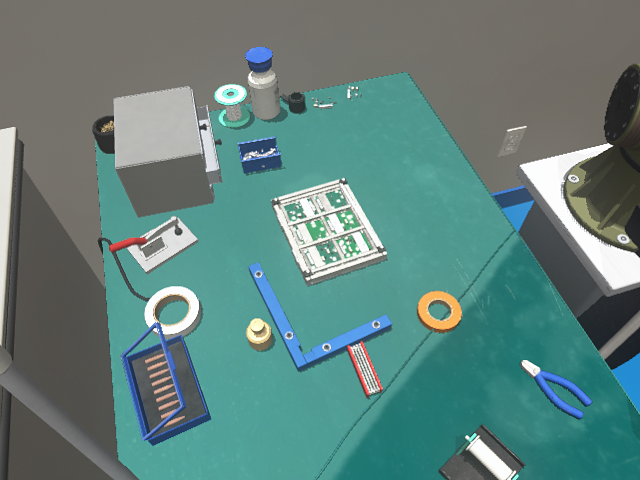

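Top view: the blue L has its inner corner near (237,200), with the far bar running to (336,195) and the left bar down to (232,280). The pallet's corners are near (300,231), (404,235), (401,320) and (294,313). The tape is at (218,328), the hex keys at (202,241), the weight at (265,173) and the bin at (471,249). The side view shows the same layout.

Run:
```python
from h import *
c=snap('top'); R=np.array(c['R']); print('cam',-R.T@np.array(c['t']))
im=cv2.cvtColor(c['pixels'],cv2.COLOR_RGB2BGR)
a=cv2.resize(im[160:330,190:420],None,fx=3.45,fy=3.45,interpolation=cv2.INTER_CUBIC); cv2.imwrite('pics/crop0.png',a)
hsv=cv2.cvtColor(im,cv2.COLOR_BGR2HSV)
for n,p,z in [('tape',(218,328),.014),('hex',(202,241),.018),('weight',(265,173),.058),('bin',(471,249),.038)]:
    print(n,ray(c,[p],z))
P=ray(c,[(300,231),(404,235),(401,320),(294,313)],.024);print(P, np.linalg.norm(P-np.roll(P,-1,0),axis=1))
```

```text
cam [ 0.47556009 -0.07537841  0.86968432]
tape [[0.46178387 0.11193064 0.014     ]]
hex [[0.61554281 0.16830042 0.018     ]]
weight [[0.7491492  0.06497164 0.058     ]]
bin [[ 0.66089138 -0.32517663  0.038     ]]
[[ 0.6568642  -0.01119494  0.024     ]
 [ 0.67430356 -0.20371751  0.024     ]
 [ 0.51850559 -0.21321034  0.024     ]
 [ 0.5060675  -0.02136419  0.024     ]] [0.19331082 0.15608691 0.19224893 0.1511392 ]
```

View pics/crop0.png

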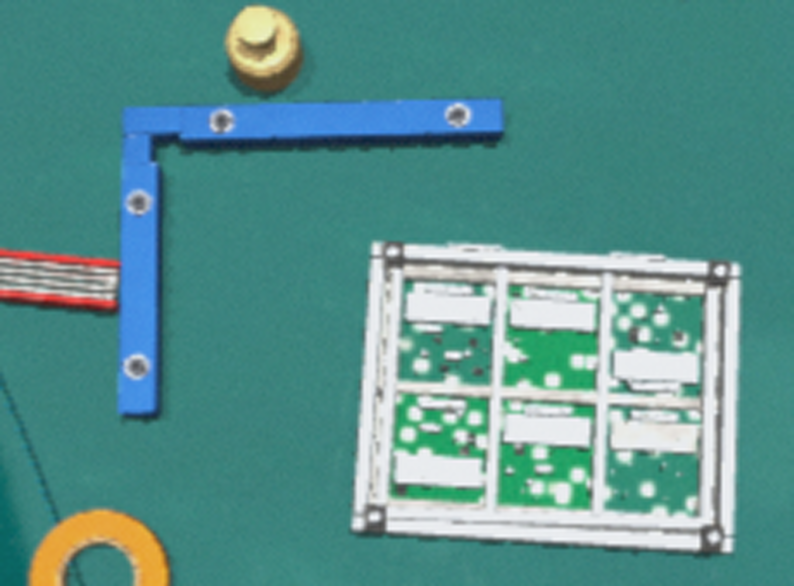

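```bash
cat > m.py <<'E'
from h import *
def line(P):
    vx,vy,x,y=cv2.fitLine(P[:,:2].astype(np.float32),cv2.DIST_HUBER,0,1e-5,1e-5).ravel(); return np.array([x,y],float),np.array([vx,vy],float)
def isect(a,b):
    s=np.linalg.solve(np.c_[a[1],-b[1]],b[0]-a[0]); return a[0]+s[0]*a[1]
def stop(c):
    hsv=cv2.cvtColor(c['pixels'],cv2.COLOR_RGB2HSV)
    m=cv2.inRange(hsv,(102,110,60),(125,255,255)); m=cv2.morphologyEx(m,cv2.MORPH_CLOSE,np.ones((5,5)))
    far=[(u,np.nonzero(m[180:215,u])[0].max()+180.5) for u in range(252,330)]
    lef=[(np.nonzero(m[v,215:250])[0].max()+215.5,v) for v in range(215,272)]
    F=line(ray(c,far,0.));L=line(ray(c,lef,0.))
    O=isect(F,L); dF=F[1]*np.sign(-F[1][1]); dL=L[1]*np.sign(-L[1][0])
    return O,np.arctan2(dF[0],-dF[1]),np.arctan2(-dL[1],-dL[0]),F,L
def pallet(c):
    p=c['pixels'];hsv=cv2.cvtColor(p,cv2.COLOR_RGB2HSV)
    m=cv2.inRange(hsv,(0,0,150),(180,70,255)); m=cv2.morphologyEx(m,cv2.MORPH_CLOSE,np.ones((7,7)))
    cs=cv2.findContours(m[180:370,225:440],cv2.RETR_EXTERNAL,cv2.CHAIN_APPROX_NONE)[0]
    k=max(cs,key=cv2.contourArea).reshape(-1,2)+[225,180]
    return k,cv2.minAreaRect(k)
E
python3 - <<'E'
from m import *
c=snap('top'); O,a,b,F,L=stop(c); print('O',O,np.degrees([a,b]))
print('along far', (F[1]))
k,r=pallet(c); print(r); B=cv2.boxPoints(r); P=ray(c,B,.019); print(P); print(np.linalg.norm(P-np.roll(P,-1,0),axis=1))
k2=[[190+x/3.45,160+y/3.45] for x,y in [(372,243),(741,264),(733,551),(353,532)]]
P=ray(c,k2,.019);print(P, np.linalg.norm(P-np.roll(P,-1,0),axis=1))
E
```

```text
O [0.70117673 0.11923227] [9.20017995 8.17377999]
along far [ 0.15988429 -0.98713577]
((349.2946472167969, 273.9093322753906), (110.64280700683594, 85.00253295898438), 3.4473865032196045)
[[ 0.5056512  -0.01659814  0.019     ]
 [ 0.6625184  -0.00379962  0.019     ]
 [ 0.67658084 -0.21014199  0.019     ]
 [ 0.51958328 -0.21568573  0.019     ]]
[0.15738844 0.206821   0.1570954  0.19957447]
[[ 0.6584832  -0.006632    0.019     ]
 [ 0.67277475 -0.20620104  0.019     ]
 [ 0.519611   -0.21659594  0.019     ]
 [ 0.50372238 -0.01833575  0.019     ]] [0.20008011 0.15351608 0.19889583 0.15520274]
```

```bash
python3 -m creep '{"translation":[[18,-37,0],[36,-74,0],[54,-111,0],[72,-148,0],[89,-185,0]],"yaw":[-0.05,-0.1,-0.15,-0.2,-0.24],"gripper":[0,0,0,0,0]}'
python3 -m creep '{"translation":[[18,-37,0],[36,-74,0],[54,-111,0],[72,-148,0],[89,-185,0]],"yaw":[-0.05,-0.1,-0.15,-0.2,-0.24],"gripper":[0,0,0,0,0]}'
python3 -m creep '{"translation":[[18,-37,0],[36,-74,0],[54,-111,0],[72,-148,0],[89,-185,0]],"yaw":[-0.05,-0.1,-0.15,-0.2,-0.24],"gripper":[0,0,0,0,0]}'
python3 -m creep '{"translation":[[18,-37,0],[36,-74,0],[54,-111,0],[72,-148,0],[89,-185,0]],"yaw":[-0.05,-0.1,-0.15,-0.2,-0.24],"gripper":[0,0,0,0,0]}'
python3 - <<'E'
from h import *
c=ctrl.camera('top')
R=np.array(c['R']);t=np.array(c['t']);d=c['depth']
K=np.array([[c['fx'],0,c['cx']],[0,c['fy'],c['cy']],[0,0,1]])
for u,v in [(436,185),(445,190),(460,150),(540,200),(447,120)]:
    p=cv2.undistortPoints(np.array([[[u,v]]],float),K,np.array(c['dist'])).ravel(); print((u,v),R.T@(np.r_[p,1]*d[v,u]-t))
E
```

```text
time_s: 0.62
ee_pos: [0.3314, 0.3069, 0.2241]
eef_rot: [-3.141, 0.0, 2.444]
force: [1.6, 0.8, 0.6]
grip_width: 0.0943
time_s: 1.03
ee_pos: [0.4208, 0.1199, 0.2242]
eef_rot: [-3.141, 0.0, 2.201]
force: [0.2, 0.7, 0.1]
grip_width: 0.0936
time_s: 1.45
ee_pos: [0.5103, -0.0673, 0.2242]
eef_rot: [-3.141, 0.0, 1.958]
force: [0.4, 0.3, 0.1]
grip_width: 0.0941
time_s: 1.87
ee_pos: [0.5997, -0.2544, 0.2238]
eef_rot: [-3.141, 0.0, 1.715]
force: [0.8, 0.6, -0.0]
grip_width: 0.0941
(436, 185) [ 0.77804469 -0.25448638  0.0266706 ]
(445, 190) [ 0.75601421 -0.26259185  0.06782866]
(460, 150) [ 0.80574645 -0.26667718  0.13539548]
(540, 200) [ 0.60264211 -0.2358289   0.51130558]
(447, 120) [ 0.88132002 -0.25146372  0.08901131]
```

```bash
python3 -m creep '{"translation":[[0,2,-35],[0,3,-70],[0,4,-105],[0,5,-130],[0,5,-150]],"yaw":[0,0,0,0,0],"gripper":[0,0,0,0,0]}'
python3 -m creep '{"translation":[[0,0,-15],[0,0,-30],[0,0,-40],[0,0,-47],[0,0,-47]],"yaw":[0,0,0,0,0],"gripper":[0,0,0,0,0]}'
python3 - <<'E'
from h import *
snap('side','side1.png'); snap('top')
E
```

```text
time_s: 2.33
ee_pos: [0.5997, -0.2545, 0.0691]
eef_rot: [-3.137, -0.001, 1.709]
force: [0.8, 0.9, 0.9]
grip_width: 0.0945
time_s: 2.75
ee_pos: [0.5992, -0.2542, 0.0209]
eef_rot: [-3.136, -0.002, 1.709]
force: [0.1, -0.2, 0.1]
grip_width: 0.0941
```

View pics/side1.png

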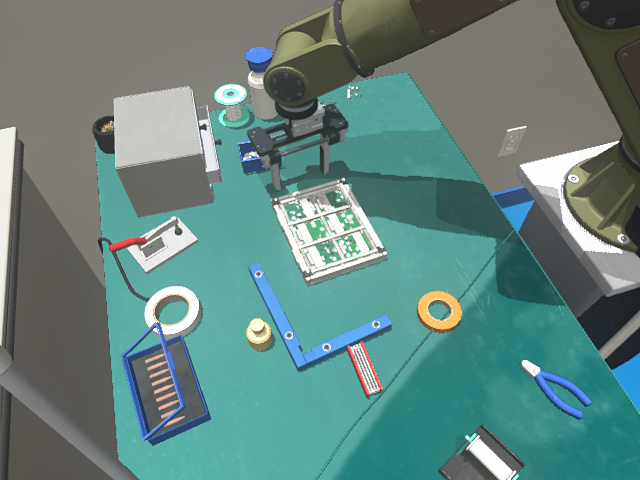

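The gripper is down to the right of the pallet, with both fingers at about (275,180) and (325,165). They are clear of the bin at (245,155).

```bash
python3 -m creep '{"translation":[[-1,6,2],[-2,12,4],[-3,18,5],[-4,24,5],[-5,30,5]],"yaw":[0,0,0.005,0.01,0.015],"gripper":[0,0,0,0,0]}'
python3 -m creep '{"translation":[[-1,6,0],[-2,12,0],[-3,18,0],[-4,24,0],[-5,30,0]],"yaw":[0,0,0,0,0],"gripper":[0,0,0,0,0]}'
python3 -m creep '{"translation":[[-1,6,0],[-2,12,0],[-3,18,0],[-4,24,0],[-5,30,0]],"yaw":[0,0,0,0,0],"gripper":[0,0,0,0,0]}'
python3 - <<'E'
from h import *
snap('side'); c=snap('top')
im=cv2.cvtColor(c['pixels'],cv2.COLOR_RGB2BGR)
cv2.imwrite('pics/crop1.png',cv2.resize(im[160:330,190:420],None,fx=3.45,fy=3.45,interpolation=cv2.INTER_CUBIC))
E
```

```text
time_s: 3.27
ee_pos: [0.5951, -0.2239, 0.0282]
eef_rot: [-3.139, -0.0, 1.725]
force: [0.9, -2.4, 1.8]
grip_width: 0.0943
time_s: 3.68
ee_pos: [0.5902, -0.1935, 0.0285]
eef_rot: [-3.139, 0.0, 1.725]
force: [0.3, -3.0, 0.9]
grip_width: 0.094
time_s: 4.1
ee_pos: [0.5851, -0.1629, 0.0285]
eef_rot: [-3.139, 0.0, 1.725]
force: [1.3, -2.3, 0.8]
grip_width: 0.0937
```

View pics/crop1.png

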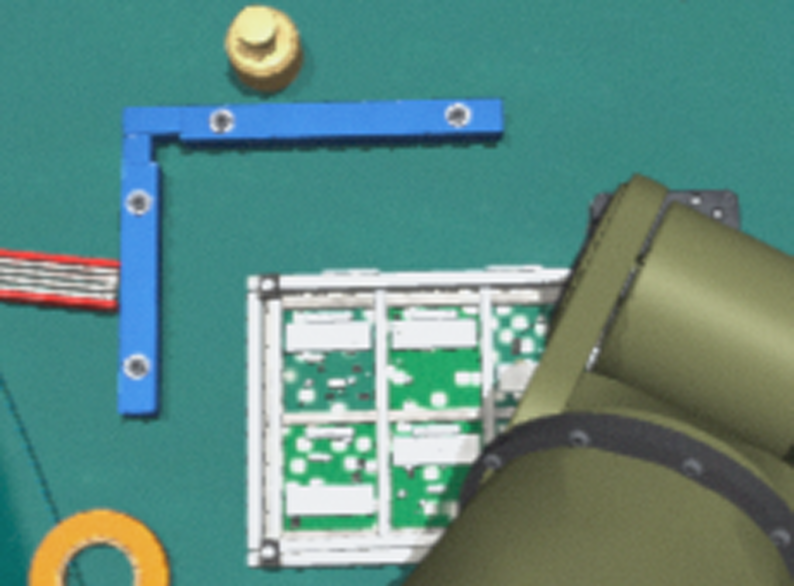

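The pallet now looks parallel to the left bar, with its left edge at crop x≈248 from (248,277) to (248,566). I'll measure what is left to travel.

```bash
cat >> m.py <<'E'
O0=np.array([.7012,.1192]);Y0=np.radians(8.8)
def tostop(P,y=Y0):
    R=np.array([[np.cos(y),np.sin(y)],[-np.sin(y),np.cos(y)]]); return (np.asarray(P)[:,:2]-O0)@R.T*1000
E
python3 - <<'E'
from m import *
c=snap('top')
f=lambda L:[[190+x/3.45,160+y/3.45] for x,y in L]
P=ray(c,f([(248,277),(248,566),(560,268)]),.019);print(P,tostop(P))
# bar top edges at z=.02 for comparison
B=ray(c,f([(182,134),(502,127),(157,165),(157,408)]),.02);print(tostop(B))
E
```

```text
[[ 0.63119483  0.05719266  0.019     ]
 [ 0.47918468  0.03351911  0.019     ]
 [ 0.65791024 -0.10931325  0.019     ]] [[ -78.66734079  -50.56761288]
 [-232.5098032   -50.70709151]
 [ -77.73945539 -219.2005567 ]]
[[   2.23986784  -14.20180147]
 [   1.92788681 -190.2004528 ]
 [ -15.07424408   -0.66884695]
 [-148.72763222   -2.38556756]]
```

```bash
python3 -m creep '{"translation":[[-1,7,0],[-2,14,0],[-3,21,0],[-4,28,0],[-5,35,0]],"yaw":[0,0,0,0,0],"gripper":[0,0,0,0,0]}'
python3 -m creep '{"translation":[[1,-8,0],[3,-18,0],[4,-28,10],[4,-28,50],[4,-28,90]],"yaw":[0,0,0,0,0],"gripper":[0,0,0,0,0]}'
python3 - <<'E'
from m import *
o=ctrl.get_obs();print(o['ee_pos'],o['eef_rot'],o['qpos'],tostop([o['ee_pos']]))
E
```

```text
time_s: 4.67
ee_pos: [0.5799, -0.127, 0.0283]
eef_rot: [-3.139, -0.001, 1.726]
force: [0.7, -3.1, 1.4]
grip_width: 0.0943
time_s: 5.08
ee_pos: [0.5829, -0.1565, 0.1186]
eef_rot: [-3.135, -0.002, 1.724]
force: [1.3, -1.1, 0.6]
grip_width: 0.0939
[ 0.58294927 -0.15645407  0.11857423] [-3.13540097e+00 -2.34239440e-03  1.72386684e+00] [-3.22565805e-01  5.22142435e-01  1.46573387e+00 -8.21042700e-04
  1.16029348e+00 -4.75313441e-01] [[-159.02990016 -254.31849217]]
```

```bash
python3 -m creep '{"translation":[[-15,12,0],[-30,24,0],[-45,36,0],[-60,48,0],[-65,60,0]],"yaw":[0.12,0.24,0.36,0.48,0.6],"gripper":[0,0,0,0,0]}'
python3 -m creep '{"translation":[[-15,12,0],[-30,24,0],[-45,36,0],[-60,48,0],[-65,60,0]],"yaw":[0.12,0.24,0.36,0.48,0.6],"gripper":[0,0,0,0,0]}'
python3 -m creep '{"translation":[[0,0,0],[0,0,0],[0,0,0],[0,0,0],[0,0,0]],"yaw":[0.12,0.24,0.36,0.37,0.37],"gripper":[0,0,0,0,0]}'
python3 - <<'E'
from m import *
o=ctrl.get_obs();print(o['ee_pos'],o['eef_rot'],o['qpos'],tostop([o['ee_pos']]))
snap('side');c=snap('top')
im=cv2.cvtColor(c['pixels'],cv2.COLOR_RGB2BGR)
cv2.imwrite('pics/crop2.png',cv2.resize(im[160:390,190:480],None,fx=2.6,fy=2.6,interpolation=cv2.INTER_CUBIC))
E
```

```text
time_s: 5.5
ee_pos: [0.5167, -0.0971, 0.1193]
eef_rot: [-3.135, -0.002, 2.328]
force: [-0.1, -0.0, 0.3]
grip_width: 0.0938
time_s: 5.92
ee_pos: [0.4505, -0.0376, 0.12]
eef_rot: [-3.135, -0.003, 2.933]
force: [-0.3, 0.3, -0.2]
grip_width: 0.094
time_s: 6.33
ee_pos: [0.4508, -0.0383, 0.1205]
eef_rot: [-3.135, -0.002, -2.984]
force: [1.1, 0.4, -0.4]
grip_width: 0.0939
[ 0.45082101 -0.03834834  0.12050775] [-3.13531692e+00 -2.05329124e-03 -2.98376021e+00] [-0.16215677  0.20787709  1.9000944  -0.00768555  1.03360911 -1.88685914] [[-271.53429128 -117.38930631]]
```

View pics/crop2.png

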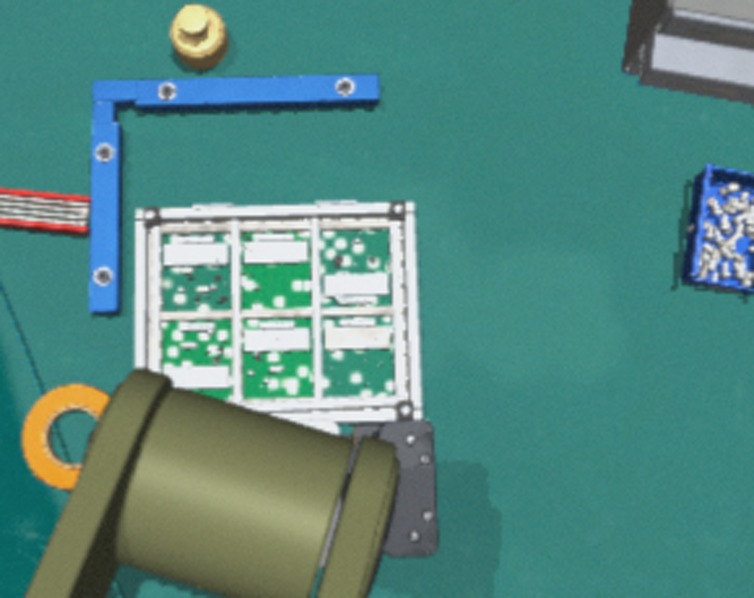

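```bash
python3 -m creep '{"translation":[[0,0,-25],[0,0,-50],[0,0,-70],[0,0,-85],[0,0,-90]],"yaw":[0,0,0,0,0],"gripper":[0,0,0,0,0]}'
python3 -m creep '{"translation":[[6,1,0],[12,2,0],[18,3,0],[24,4,0],[30,5,0]],"yaw":[0,0,0,0,0],"gripper":[0,0,0,0,0]}'
python3 -m creep '{"translation":[[6,1,0],[12,2,0],[18,3,0],[24,4,0],[30,5,0]],"yaw":[0,0,0,0,0],"gripper":[0,0,0,0,0]}'
python3 - <<'E'
from m import *
o=ctrl.get_obs();print(o['ee_pos'],o['eef_rot'],tostop([o['ee_pos']]))
E
```

```text
time_s: 6.85
ee_pos: [0.4497, -0.0382, 0.0284]
eef_rot: [-3.136, -0.005, -2.987]
force: [-0.8, -1.2, -0.5]
grip_width: 0.0941
time_s: 7.27
ee_pos: [0.4809, -0.0331, 0.0291]
eef_rot: [-3.136, -0.004, -2.988]
force: [-10.6, -0.4, 5.8]
grip_width: 0.094
time_s: 7.68
ee_pos: [0.5113, -0.028, 0.0291]
eef_rot: [-3.136, -0.004, -2.988]
force: [-3.9, -0.3, 3.0]
grip_width: 0.0939
[ 0.51131295 -0.02797855  0.02914862] [-3.13605333 -0.00443789 -2.98756292] [[-210.16800723 -116.39599517]]
```

```bash
python3 -m creep '{"translation":[[7,1,0],[14,2,0],[21,3,0],[28,4,0],[35,5,0]],"yaw":[0,0,0,0,0],"gripper":[0,0,0,0,0]}'
python3 -m creep '{"translation":[[-7,-1,0],[-15,-2,0],[-25,-4,10],[-25,-4,50],[-25,-4,90]],"yaw":[0,0,0,0,0],"gripper":[0,0,0,0,0]}'
python3 - <<'E'
from m import *
o=ctrl.get_obs();print(o['ee_pos'],o['eef_rot'],tostop([o['ee_pos']]))
snap('side');c=snap('top')
im=cv2.cvtColor(c['pixels'],cv2.COLOR_RGB2BGR)
cv2.imwrite('pics/crop3.png',cv2.resize(im[170:330,200:400],None,fx=3.5,fy=3.5,interpolation=cv2.INTER_CUBIC))
E
```

```text
time_s: 8.1
ee_pos: [0.547, -0.0229, 0.0291]
eef_rot: [-3.136, -0.005, -2.988]
force: [-3.7, 0.3, 2.5]
grip_width: 0.0942
time_s: 8.52
ee_pos: [0.5199, -0.0269, 0.1189]
eef_rot: [-3.137, -0.008, -2.988]
force: [0.5, -1.0, 1.1]
grip_width: 0.0941
[ 0.51990067 -0.02693477  0.11894303] [-3.13711538 -0.00798255 -2.98787589] [[-201.52169187 -116.67829402]]
```

View pics/crop3.png

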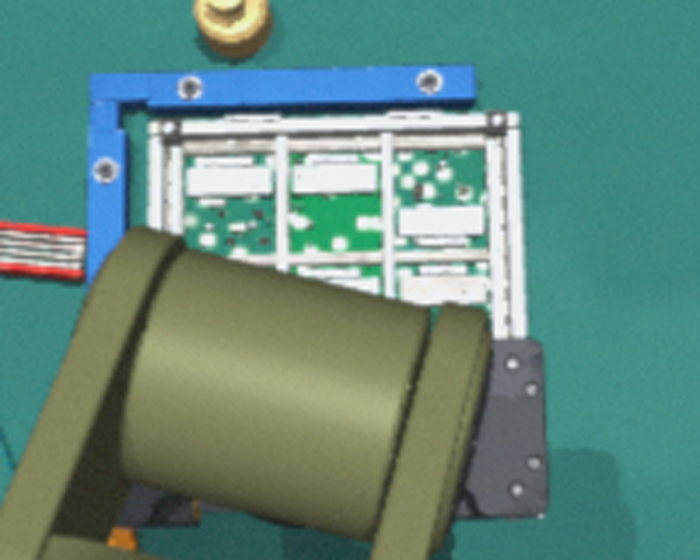

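```bash
python3 -m creep '{"translation":[[10,-12,0],[20,-24,0],[30,-36,0],[40,-48,0],[60,-60,0]],"yaw":[-0.12,-0.24,-0.36,-0.48,-0.6],"gripper":[0,0,0,0,0]}'
python3 -m creep '{"translation":[[15,-12,0],[30,-24,0],[45,-36,0],[60,-48,0],[74,-56,0]],"yaw":[-0.12,-0.24,-0.36,-0.48,-0.6],"gripper":[0,0,0,0,0]}'
python3 -m creep '{"translation":[[0,0,0],[0,0,-20],[0,0,-40],[0,0,-60],[0,0,-60]],"yaw":[-0.12,-0.24,-0.36,-0.37,-0.37],"gripper":[0,0,0,0,0]}'
python3 - <<'E'
from m import *
o=ctrl.get_obs();print(o['ee_pos'],o['eef_rot'],tostop([o['ee_pos']]))
snap('side','side2.png')
E
```

```text
time_s: 9.03
ee_pos: [0.5829, -0.0879, 0.1242]
eef_rot: [-3.133, 0.004, 2.689]
force: [0.6, 0.0, -0.5]
grip_width: 0.0939
time_s: 9.45
ee_pos: [0.6568, -0.145, 0.1234]
eef_rot: [-3.133, 0.004, 2.083]
force: [-0.8, 0.4, -0.9]
grip_width: 0.094
time_s: 9.87
ee_pos: [0.6543, -0.1445, 0.0585]
eef_rot: [-3.127, 0.001, 1.712]
force: [-0.7, -0.3, -0.7]
grip_width: 0.0941
[ 0.65433807 -0.14453927  0.05847545] [-3.12705714e+00  1.24462101e-03  1.71202553e+00] [[ -86.65865809 -253.46541948]]
```

View pics/side2.png

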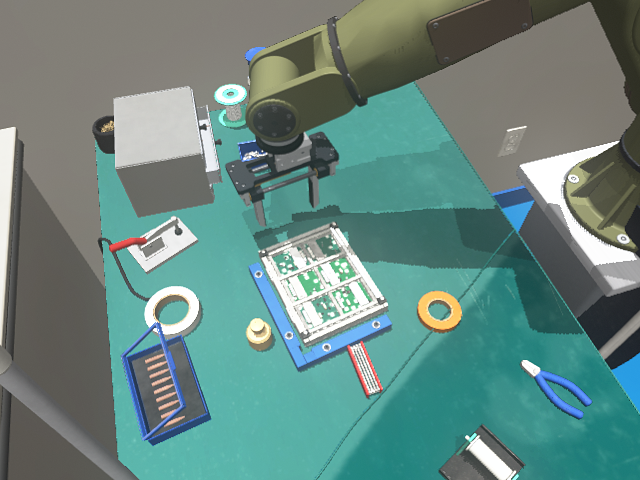

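The tray is nearly nested in the L, and the open fingers at (262,215) and (313,195) are over free bench to its right.

```bash
python3 -m creep '{"translation":[[0,0,-10],[0,0,-20],[0,0,-30],[0,0,-30],[0,0,-30]],"yaw":[0,0,0.01,0.012,0.012],"gripper":[0,0,0,0,0]}'
python3 -m creep '{"translation":[[-1,6,0],[-2,12,0],[-3,18,0],[-4,24,0],[-5,30,0]],"yaw":[0,0,0,0,0],"gripper":[0,0,0,0,0]}'
python3 -m creep '{"translation":[[0,2,0],[-1,4,0],[-1,6,0],[-1,8,0],[-1,8,0]],"yaw":[0,0,0,0,0],"gripper":[0,0,0,0,0]}'
python3 -m creep '{"translation":[[0,1,0],[0,2,0],[0,2,0]],"yaw":[0,0,0],"gripper":[0,0,0]}'
python3 - <<'E'
from m import *
o=ctrl.get_obs();print(o['ee_pos'],o['eef_rot'],o['force'],tostop([o['ee_pos']]))
E
```

```text
time_s: 10.33
ee_pos: [0.6551, -0.1447, 0.0305]
eef_rot: [-3.129, 0.002, 1.726]
force: [0.0, 0.2, 0.5]
grip_width: 0.0939
time_s: 10.75
ee_pos: [0.6501, -0.1139, 0.0309]
eef_rot: [-3.129, 0.002, 1.726]
force: [0.7, -1.7, -0.3]
grip_width: 0.094
time_s: 11.17
ee_pos: [0.6492, -0.1058, 0.031]
eef_rot: [-3.129, 0.002, 1.726]
force: [0.2, 0.4, 0.4]
grip_width: 0.094
time_s: 11.42
ee_pos: [0.6492, -0.1038, 0.031]
eef_rot: [-3.129, 0.002, 1.726]
force: [-0.4, -1.0, -0.1]
grip_width: 0.0939
[ 0.64921119 -0.10380133  0.03103001] [-3.12922044e+00  2.30312808e-03  1.72641064e+00] [-0.36243892 -0.9931306  -0.10106917] [[ -85.49285735 -212.42269021]]
```

```bash
python3 -m creep '{"translation":[[0,1,-3],[0,1,-4],[0,2,-4],[0,2,-4]],"yaw":[0,0,0,0],"gripper":[0,0,0,0]}'
python3 -m creep '{"translation":[[0,1,0],[0,2,0],[0,2,0]],"yaw":[0,0,0],"gripper":[0,0,0]}'
python3 -m creep '{"translation":[[0,1,0],[0,1,0],[0,1,0]],"yaw":[0,0,0],"gripper":[0,0,0]}'
python3 -m creep '{"translation":[[0,1,0],[0,1,0],[0,1,0]],"yaw":[0,0,0],"gripper":[0,0,0]}'
```

```text
time_s: 11.75
ee_pos: [0.6492, -0.1023, 0.0268]
eef_rot: [-3.129, 0.003, 1.726]
force: [0.7, -6.2, -1.1]
grip_width: 0.0942
time_s: 12.0
ee_pos: [0.6492, -0.1022, 0.0268]
eef_rot: [-3.129, 0.006, 1.726]
force: [1.3, -15.9, 0.1]
grip_width: 0.0939
time_s: 12.25
ee_pos: [0.6492, -0.1022, 0.0268]
eef_rot: [-3.129, 0.007, 1.726]
force: [0.1, -9.1, 0.5]
grip_width: 0.0944
time_s: 12.5
ee_pos: [0.6492, -0.1022, 0.0269]
eef_rot: [-3.129, 0.009, 1.725]
force: [0.0, -8.9, 1.1]
grip_width: 0.0935
```

The pallet is held against the left bar: motion stopped with about 9–16 N of reaction. Next is the forward push from the near side.

```bash
python3 -m creep '{"translation":[[1,-6,0],[2,-14,0],[4,-25,10],[4,-25,50],[4,-25,90]],"yaw":[0,0,0,0,0],"gripper":[0,0,0,0,0]}'
python3 -m creep '{"translation":[[-13,11,0],[-26,22,0],[-39,33,0],[-52,44,0],[-65,55,0]],"yaw":[0.12,0.24,0.36,0.48,0.6],"gripper":[0,0,0,0,0]}'
python3 -m creep '{"translation":[[-13,11,0],[-26,22,0],[-39,33,0],[-52,44,0],[-65,57,0]],"yaw":[0.12,0.24,0.36,0.48,0.6],"gripper":[0,0,0,0,0]}'
python3 -m creep '{"translation":[[0,0,0],[0,0,0],[0,0,0],[0,0,0],[0,0,0]],"yaw":[0.12,0.24,0.36,0.37,0.37],"gripper":[0,0,0,0,0]}'
python3 - <<'E'
from m import *
o=ctrl.get_obs();print(o['ee_pos'],o['eef_rot'],tostop([o['ee_pos']]))
snap('side');c=snap('top')
im=cv2.cvtColor(c['pixels'],cv2.COLOR_RGB2BGR)
cv2.imwrite('pics/crop4.png',cv2.resize(im[170:330,200:400],None,fx=3.5,fy=3.5,interpolation=cv2.INTER_CUBIC))
E
```

```text
time_s: 12.92
ee_pos: [0.6523, -0.1282, 0.1168]
eef_rot: [-3.126, 0.007, 1.724]
force: [0.1, -0.3, 0.7]
grip_width: 0.0942
time_s: 13.33
ee_pos: [0.5868, -0.0733, 0.1175]
eef_rot: [-3.126, 0.007, 2.33]
force: [1.0, 0.5, 0.9]
grip_width: 0.0938
time_s: 13.75
ee_pos: [0.5214, -0.0165, 0.1182]
eef_rot: [-3.126, 0.007, 2.935]
force: [-0.3, 0.3, 0.8]
grip_width: 0.0937
time_s: 14.17
ee_pos: [0.5217, -0.0169, 0.1187]
eef_rot: [-3.127, 0.008, -2.981]
force: [-0.9, 0.9, -0.1]
grip_width: 0.0939
[ 0.52166338 -0.01690647  0.11874368] [-3.1265186   0.00772876 -2.98148854] [[-198.24554142 -107.03771732]]
```

View pics/crop4.png

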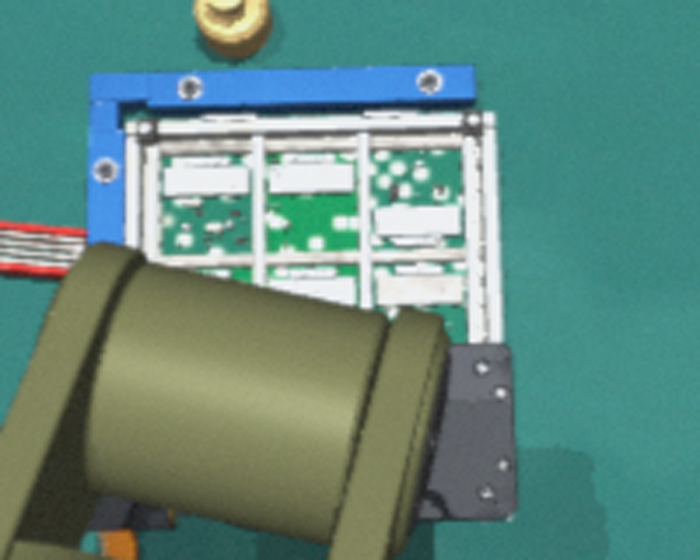

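The left edge is now against the left bar, at crop x≈126. The far edge still has about 17 crop px, roughly 9 mm, to go.

```bash
python3 -m creep '{"translation":[[0,0,-25],[0,0,-50],[0,0,-70],[0,0,-85],[0,0,-90]],"yaw":[0,0,0,-0.003,-0.006],"gripper":[0,0,0,0,0]}'
python3 -m creep '{"translation":[[6,1,0],[12,2,0],[18,3,0],[23,4,0],[26,4,0]],"yaw":[0,0,0,0,0],"gripper":[0,0,0,0,0]}'
python3 -m creep '{"translation":[[1,0,0],[2,0,0],[3,1,0],[3,1,0]],"yaw":[0,0,0,0],"gripper":[0,0,0,0]}'
python3 -m creep '{"translation":[[1,0,0],[2,0,0],[2,0,0]],"yaw":[0,0,0],"gripper":[0,0,0]}'
python3 - <<'E'
from m import *
o=ctrl.get_obs();print(o['eef_rot'],tostop([o['ee_pos']]))
E
```

```text
time_s: 14.68
ee_pos: [0.5206, -0.0168, 0.0264]
eef_rot: [-3.127, 0.004, -2.991]
force: [-0.2, 0.5, -0.7]
grip_width: 0.094
time_s: 15.1
ee_pos: [0.5476, -0.0126, 0.0271]
eef_rot: [-3.127, 0.005, -2.991]
force: [-3.8, 0.5, 2.0]
grip_width: 0.0937
time_s: 15.43
ee_pos: [0.5505, -0.0117, 0.0272]
eef_rot: [-3.127, 0.005, -2.991]
force: [-2.0, -1.4, 1.3]
grip_width: 0.0938
time_s: 15.68
ee_pos: [0.5527, -0.0116, 0.0272]
eef_rot: [-3.127, 0.005, -2.991]
force: [-2.6, -0.2, 0.9]
grip_width: 0.0939
[-3.12702722  0.00522398 -2.99116455] [[-166.79928673 -106.54691975]]
```

```bash
python3 -m creep '{"translation":[[1,0,0],[2,0,0],[2,0,0]],"yaw":[0,0,0],"gripper":[0,0,0]}'
python3 -m creep '{"translation":[[1,0,0],[2,0,0],[2,0,0]],"yaw":[0,0,0],"gripper":[0,0,0]}'
python3 -m creep '{"translation":[[1,0,0],[2,0,0],[2,0,0]],"yaw":[0,0,0],"gripper":[0,0,0]}'
python3 -m creep '{"translation":[[1,0,0],[1,0,0],[1,0,0]],"yaw":[0,0,0],"gripper":[0,0,0]}'
```

```text
time_s: 15.93
ee_pos: [0.554, -0.0116, 0.0271]
eef_rot: [-3.127, 0.003, -2.991]
force: [-8.5, -1.5, 6.3]
grip_width: 0.0943
time_s: 16.18
ee_pos: [0.5542, -0.0117, 0.0271]
eef_rot: [-3.128, -0.002, -2.991]
force: [-18.5, -2.3, 14.0]
grip_width: 0.094
time_s: 16.43
ee_pos: [0.5544, -0.0119, 0.027]
eef_rot: [-3.129, -0.007, -2.99]
force: [-19.3, -2.1, 13.5]
grip_width: 0.0939
time_s: 16.68
ee_pos: [0.5543, -0.0119, 0.027]
eef_rot: [-3.129, -0.01, -2.99]
force: [-11.8, -1.3, 8.4]
grip_width: 0.0938
```

```bash
python3 -m creep '{"translation":[[1,0,0],[2,0,0],[3,0,0],[3,0,0]],"yaw":[0,0,0,0],"gripper":[0,0,0,0]}'
python3 -m creep '{"translation":[[-6,-1,0],[-14,-2,0],[-25,-4,10],[-45,-7,50],[-65,-10,90]],"yaw":[0,0,0,0,0],"gripper":[0,0,0,0,0]}'
python3 -m creep '{"translation":[[-35,-30,30],[-60,-60,60],[-60,-90,80],[-60,-120,80],[-60,-150,80]],"yaw":[0,0,0,0,0],"gripper":[0,0,0,0,0]}'
python3 - <<'E'
from m import *
o=ctrl.get_obs();print(o['ee_pos'],o['eef_rot'])
snap('side');c=snap('top')
im=cv2.cvtColor(c['pixels'],cv2.COLOR_RGB2BGR)
cv2.imwrite('pics/crop5.png',cv2.resize(im[180:310,210:370],None,fx=4.6,fy=4.6,interpolation=cv2.INTER_CUBIC))
E
```

```text
time_s: 17.02
ee_pos: [0.5547, -0.012, 0.0269]
eef_rot: [-3.13, -0.018, -2.989]
force: [-25.9, -3.5, 19.0]
grip_width: 0.0941
time_s: 17.43
ee_pos: [0.4911, -0.0216, 0.111]
eef_rot: [-3.131, -0.02, -2.989]
force: [1.7, 0.3, 1.2]
grip_width: 0.094
time_s: 17.85
ee_pos: [0.4311, -0.1741, 0.194]
eef_rot: [-3.127, -0.015, -2.989]
force: [-0.3, 0.7, -0.2]
grip_width: 0.0942
[ 0.4311477  -0.17414876  0.19402629] [-3.12702403 -0.01462582 -2.98939239]
```

View pics/crop5.png

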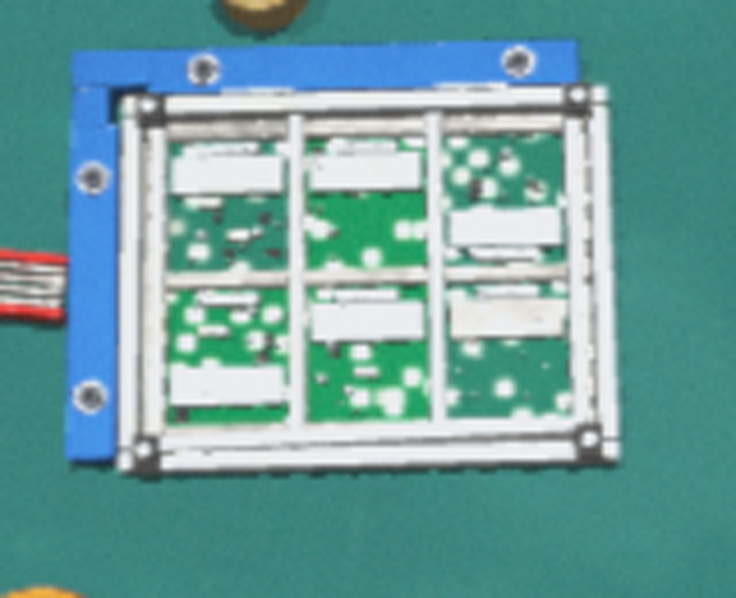

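The pallet sits in the corner with its far edge at crop (121,98)–(606,87), its left edge at x≈119, and no visible wedge of bench on either side. I'll check it numerically against the bar edges.

Run:
```python
from m import *
c=snap('top'); f=lambda L:[[210+x/4.6,180+y/4.6] for x,y in L]
P=ray(c,f([(121,98),(606,87),(117,470),(618,462)]),.019);Q=tostop(P);print(Q)
print('yaw',np.degrees([np.arctan2(P[1,0]-P[0,0],P[0,1]-P[1,1]),np.arctan2(P[0,1]-P[2,1],P[0,0]-P[2,0])]), 'sizes',np.linalg.norm(P[0]-P[1]),np.linalg.norm(P[0]-P[2]))
print('bar top edges',tostop(ray(c,f([(150,91),(578,82),(117,125),(114,458)]),.02)))
# pixel profiles across the joints, red channel (grey tray high, blue bar low)
r=c['pixels'].astype(int)
for u in (250,275,300,325): print(u,[tuple(r[v,u]) for v in range(196,204)])
for v in (215,235,255,270): print(v,[tuple(r[v,u]) for u in range(231,239)])
```

```text
[[  -2.01414843   -1.82335538]
 [  -2.20012852 -201.93216313]
 [-155.80274446   -2.15550658]
 [-157.27267185 -201.66395083]]
yaw [8.74674961 8.9237467 ] sizes 0.20010889417005367 0.1537889547166391
bar top edges [[ 3.88952393e-01 -1.39463574e+01]
 [-7.85474175e-02 -1.90415003e+02]
 [-1.37939376e+01 -5.14067986e-01]
 [-1.51097299e+02 -1.08396941e+00]]
250 [(np.int64(100), np.int64(148), np.int64(219)), (np.int64(81), np.int64(142), np.int64(222)), (np.int64(68), np.int64(140), np.int64(223)), (np.int64(69), np.int64(137), np.int64(222)), (np.int64(119), np.int64(138), np.int64(168)), (np.int64(227), np.int64(228), np.int64(224)), (np.int64(233), np.int64(236), np.int64(232)), (np.int64(230), np.int64(234), np.int64(232))]
275 [(np.int64(71), np.int64(146), np.int64(230)), (np.int64(70), np.int64(147), np.int64(230)), (np.int64(74), np.int64(148), np.int64(230)), (np.int64(91), np.int64(134), np.int64(198)), (np.int64(191), np.int64(201), np.int64(213)), (np.int64(232), np.int64(235), np.int64(235)), (np.int64(232), np.int64(234), np.int64(234)), (np.int64(202), np.int64(208), np.int64
[... 1568 characters left out ...]
p.int64(71), np.int64(147), np.int64(231)), (np.int64(75), np.int64(151), np.int64(232)), (np.int64(66), np.int64(139), np.int64(223)), (np.int64(103), np.int64(131), np.int64(175)), (np.int64(213), np.int64(217), np.int64(220)), (np.int64(232), np.int64(235), np.int64(237)), (np.int64(233), np.int64(236), np.int64(238))]
270 [(np.int64(75), np.int64(147), np.int64(229)), (np.int64(71), np.int64(148), np.int64(230)), (np.int64(69), np.int64(147), np.int64(230)), (np.int64(69), np.int64(131), np.int64(213)), (np.int64(106), np.int64(130), np.int64(167)), (np.int64(211), np.int64(218), np.int64(221)), (np.int64(232), np.int64(235), np.int64(236)), (np.int64(231), np.int64(235), np.int64(234))]
```

Run:
```python
from m import *
a=cv2.imread('pics/top0.png').astype(int); c=snap('top'); b=cv2.cvtColor(c['pixels'],cv2.COLOR_RGB2BGR).astype(int)
for n,(u,v,w) in dict(weight=(265,173,16),hex=(202,241,25),tape=(218,328,24),bin=(471,249,28)).items():
    s=np.s_[v-w:v+w,u-w:u+w]; print(n,[cv2.phaseCorrelate(a[s].mean(2),b[s].mean(2))],np.abs(a[s]-b[s]).mean())
o=ctrl.get_obs();print(o['time_s'],o['force'],np.abs(o['joint_vel']).max())
print(ctrl.hand_in())
```

```text
weight [((0.06486844890700105, -0.01682212681339479), 0.9910446536867573)] 2.4495442708333335
hex [((-0.040402547583269666, -0.029428774525662504), 1.0152091575259357)] 2.4092
tape [((-0.025651949002508445, 0.020421157963969705), 0.9265170074724115)] 2.3663194444444446
bin [((-0.009144766481561817, -0.022717356317652815), 0.9945457312175628)] 2.538371598639456
18.05 [-0.14899046  0.50964425 -0.08564961] 0.03704496804607534
the job is handed in; nothing more can be done
None
```

The pallet is in the corner stop, flush against both bars as far as the camera can tell, and I handed the job in at 18 s. No verdict came back.

**How:** I used the sides of the open fingers as a two-point pusher on the rim. I pushed left, then forward, then left against the left bar (peak reading about 16 N), and finally forward against the far bar (about 26 N sideways, 19 N upward on the tool). The arm then retreated clear, to 0.19 m above the bench.

**Last checks:**
- **Edges:** the pallet's far and left edges measured 8.7° and 8.9°, against 8.8° assumed for the stop (its two bars measured 9.2° and 8.2°). Its edges lay about 2 mm off the estimated bar faces, inside the 4 mm limit but about the size of the camera error.
- **Joints:** at the eight points sampled, blue bar met grey tray within about one pixel (about 2 mm), with no bench showing between them.
- **Other objects:** the weight, hex keys, tape and bin shifted by less than 0.1 pixel.
- **Contact:** the wrist force read about 0.5 N, so nothing was touching the robot.

I did not repeat the left push after the final forward one. The image showed the left edge still flush.

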